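# Close the slide of the hand press and clamp the capsule housing

## Robot

A 6-joint arm with a two-finger parallel gripper is mounted at the origin on the work surface. World frame = base frame: x ahead of the robot, y to its left, z up, the work surface at z = 0. Lengths are in mm, angles in rad, forces in N, time in s.
With the tool pointing down it reaches from about 250 to 850 mm from the base axis. Payload 12.5 kg.
Tool frame: the origin (TCP) lies at the very end of the fingers, on their centre line; the grasp point (between the pads) lies 19 mm behind it; z points along the fingers, y is the direction in which the jaws open and shut (so a half turn about z gives the same grasp; the last joint's range is limited). The gripper opens to 93 mm and grips with 3 to 60 N. Pads are 15 mm wide; open, the fingers measure 128 mm over their backs; the gripper's body (75 mm by 188 mm) begins 65 mm behind the grasp point.
Start: joints at [-1.329, 0.351, 1.652, -0, 1.139, -0.085], TCP at [176.577, -520.87, 218.633] pointing down, gripper open.
Joint ranges: [-2.75, 2.75], [-0.79, 2.1], [0.01, 2.65], [-1.57, 4.71], [0.07, 3.14], [-2.87, 2.87]. Speed limits (rad/s): [2.22, 2.22, 2.79, 3.14, 3.14, 3.14].

## Interface

Orientations are given as a unit quaternion [w, x, y, z].
In Python, from workcell import ctrl, eyes gives the robot as it stands.
- The arm moves only by the tool send_rows, never from a script. Its argument "targets" is one flat list of numbers, 4 for each row, row after row: the shift along the tool's x, y, z in mm, then the turn about the tool's z in rad. In form: [dx, dy, dz, twist, dx, dy, dz, twist, ...]. A call has 1 to 5 rows; each row shifts and turns the pose as measured when the row begins, along the tool's axes as they then stand; what a row does not reach is not made up. A row lasts 1/12 s, in which the tool goes at most 41.7 mm and 7.16 degrees, less where a joint would pass 70% of its speed; a pose out of reach is approached as far as the arm can. A call is refused whole if a number of a shift passes 41.7 or a number of a turn 0.125, either way. A call with a gripper value outside its range is refused whole. "jaw" is the opening in per cent of the stroke, from 0 (shut) to 100 (fully open), set as the call begins (left out, the last holds). The fingers move at their own pace and stop on an object; the grip force is fixed at half the most. Time passes only in rows, so rows that do not move let the fingers close. It gives the time, the measured TCP pose, the force and the opening at its end, in the units of the state.
- ctrl.get_obs(): the state, without advancing time (a new reading comes with each control period).
- eyes.capture(name): name is "scene" or "top" or "wrist"; returns the picture (480x640x3 uint8, red, green, blue); there is no depth.
- eyes.camera_info(name): a dict with "camera_matrix" (3x3 intrinsics, pixels), "D" ([k1, k2, p1, p2, k3] as OpenCV has them; the pictures are not rectified), "extrinsics" (4x4, takes a point from camera to world coordinates); the wrist camera has in their place "hand_eye" (4x4, takes a point from camera to tool coordinates, whose origin is the TCP and whose axes are the flange's). Camera axes: x right, y up, looking along -z (the intrinsics and any distortion apply to the point x, -y, -z); pixel columns grow to the right and rows downward; lengths in mm; the calibration is good to about 2 mm. A picture is of the moment at which its call begins: read the wrist's pose just before it. camera_info takes no time and is no camera call.
- ctrl.close_job(): hands the job in, once; it reports no verdict.
The state is a dict: "clock": time; "q": joint angles; "qvel": joint speeds; "effort": joint torques, N m; "tcp_pos": TCP position; "eef_rot": TCP orientation; "wrist_force": force on the tool from outside, world axes, zero at the start; "moment": the same for the moment, N m; "opening": opening from 0.0 (shut) to 1.0 (fully open).
Only numpy, scipy, OpenCV 4.12 (cv2) and the standard library are available. Lean on these libraries where they do the work, as an engineer would, in place of code of your own. Each camera call takes 0.05 s, during which the arm holds its last target.

## Task

With the fingertips, push the yellow end plate of the hand press's slide until the slide is fully home against its stop, so that the chrome capsule housing stands under the ram; then push the red lever pad all the way down so that the ram clamps the housing, and leave it there. Only push: do not lift the slide or touch the housing, and leave the loose grommet, brass insert and green spacer where they stand.

Things in the scene. Friction and masses are not known exactly. Their poses are not given: they have to be found in the camera images.
- press: Fixed dark cast-iron hand press. Origin: on the shelf below the ram's axis; x: the way the slide goes in, y: from column to lever, z up. Bed 100 mm wide (y), x -160 to 70 mm, top at z 20; guide rails at y +-32 to 42, top at z 32; stop bar at x 30. Column y -95 to -50. Head over the bed: x -28 to 28, y -95 to 57, z 135 to 205, ram and collar hanging below it.
- slide_push (a point): Centre of the robot-facing face (looking along press -x) of the yellow upright plate on the slide's end: 56 mm wide, 8 thick, from 30 to 66 mm above the shelf; this point is 48 mm above the shelf and 100 mm from the nest's axis. Pushing takes about 3 to 10 N. Fully home it is at x -100 mm, y 0 of the press; it starts 50 to 80 mm farther out.
- slide_nest (a point): Centre of the round nest (rim 7 mm high) on the slide's upper face, 30 mm above the shelf. The slide is a loose aluminium tongue, 130 x 60 x 10 mm, 0.5 kg, lying on the bed between the rails with 4 mm of side play in all. In the press frame this point's x is 0 when the slide is fully home against the stop bar, negative while it is out.
- housing_center (a point): Centre of the worn chrome capsule housing with a black grommet in its top: 34 mm diameter, 45 mm tall, standing loose and upright in the nest, its top 75 mm above the shelf.
- lever (a joint): Angle of the press lever, rad: 0 = fully raised (0.70 rad above level, towards press +y), 0.85 = fully down at its stop (0.15 rad below level). It starts between 0 and 0.25; friction holds it wherever it is left; pushing it down takes about 4 N at the pad. It drives the ram down.
- lever_pad (a point): Centre of the upper face of the red square lever pad (44 x 44 mm, 10 thick) at the lever's end. It moves in the press's y-z plane on an arc about lever_pivot: 130 mm out along the lever and 8 mm above its centre line. About 255 mm above the shelf when fully raised, 154 mm when fully down.
- lever_pivot (a point): Point on the lever's hinge axis (parallel to the press's x axis), at x 0, y 50 mm, z 165 mm of the press.
- grommet_center (a point): Centre of a loose black rubber grommet, 36 mm diameter, 18 mm tall, standing on the shelf beside the press. To be left alone.
- insert_center (a point): Centre of a loose brass mic stand thread insert, 20 mm diameter, 26 mm tall, standing on the shelf beside the press. To be left alone.
- spacer_center (a point): Centre of a loose green anodized aluminium spacer tube, 28 mm diameter, 30 mm tall, standing on the shelf beside the press. To be left alone.
Not all that is in view belongs to the job. Of the things shaped like the part that bears slide_push, the aluminium one is meant.

How it is judged (in metres and radians):
On the way, in this order (a step that is already met when the one before it is completed fails the run):
1. the slide is fully home while the lever is still up (x of slide_nest in the frame of press between -0.004 and 0.004 m and value of joint lever below 0.45 rad), for 0.2 s.
2. the lever is pushed all the way down (x of slide_nest in the frame of press between -0.004 and 0.004 m and value of joint lever above 0.8 rad), for 0.2 s.
At the end, for the whole second after the job is handed in: The slide is home (nest within 4 mm of the ram axis along the slide's travel), the lever is down (0.80 rad or more of 0.85), and the housing stands upright in the nest (within 5 mm of its centre, tilted under 0.1 rad, not raised), all at rest (all of step 2 and angle between housing_center's own z axis and vertical below 0.1 rad and horizontal distance between housing_center and slide_nest below 0.005 m and height (world z) of housing_center below 0.056 m and linear speed of each of slide, housing below 0.01 m/s); the robot touches nothing.
It fails at once if the loose grommet, insert or spacer is moved more than 12 mm or lifted (distance of any of grommet_center, insert_center, spacer_center from where it was at the start of the episode above 0.012 m).
It fails at once if the slide is lifted out of its channel (height (world z) of slide_nest above 0.036 m).
It fails at once if the housing is lifted off the slide (height (world z) of housing_center above 0.06 m).
It fails at once if the housing is touched by the robot (contact force between any of the fingers, the arm and housing above 1 N).
It also fails if it takes over 42 s, if anything falls off the work surface, if the arm or the gripper's body presses on something with over 40 N, if the wrist force passes 120 N, or if a joint passes its speed limit or range.

## Working session

There is one attempt and no reset: what is moved stays moved. The work goes in short steps, Python scripts to look and compute and a tool call to move; the robot and the scene stay as the last step left them, time stands still between calls to the robot, and variables do not carry over. Pictures are saved under pics/ and viewed, and the job is handed in when it is done.

Besides the shell and the picture viewer there is one more tool, called after "Call:" by a JSON object that holds its "name" and its "arguments", one argument or row to a line. send_rows: Moves the arm, as the interface text tells. Its arguments: {"type":"object","properties":{"targets":{"type":"array"},"jaw":{"type":"number"}},"required":["targets"]}

```bash
mkdir -p pics
python3 - <<'E'
from workcell import ctrl, eyes
import cv2,numpy as np
o=ctrl.get_obs();print(o)
for n in("scene","top","wrist"):
    i=eyes.camera_info(n);print(n,{k:np.round(v,4).tolist() for k,v in i.items() if not isinstance(v,str)})
    cv2.imwrite(f"pics/{n}0.png",eyes.capture(n)[:,:,::-1])
E
```

```text
{'clock': 0.0, 'q': array([-1.32858218e+00,  3.51232083e-01,  1.65243020e+00,  2.63163520e-07,
        1.13907383e+00, -8.45945844e-02]), 'qvel': array([ 0.00089566,  0.00056677,  0.00142275, -0.00071621,  0.00083776,
        0.00066453]), 'effort': array([-1.83057677e-03, -4.97325003e+01, -2.85254574e+01,  6.98271627e-02,
        2.57325073e-02, -7.11170378e-05]), 'tcp_pos': array([ 176.50727902, -520.54792674,  218.1013744 ]), 'eef_rot': array([-5.69963354e-04,  9.86679034e-01,  1.62678078e-01, -4.48920658e-05]), 'wrist_force': array([-0.03814879, -0.16062781,  0.25669636]), 'moment': array([ 0.00106607, -0.01237303, -0.02902169]), 'opening': 0.9981199290633019}
scene {'camera_matrix': [[547.8785, 0.0, 311.9144], [0.0, 547.8785, 239.4204], [0.0, 0.0, 1.0]], 'D': [-0.0835, 0.0, 0.0, 0.0, 0.0], 'extrinsics': [[0.9352, 0.3128, -0.1659, 409.2021], [-0.354, 0.8276, -0.4356, -431.5842], [0.0011, 0.4661, 0.8847, 997.9995], [0.0, 0.0, 0.0, 1.0]]}
top {'camera_matrix': [[483.359, 0.0, 325.3236], [0.0, 483.359, 246.9803], [0.0, 0.0, 1.0]], 'D': [-0.0061, 0.0, 0.0, 0.0, 0.0], 'extrinsics': [[-0.0145, 0.9924, -0.1226, 461.8827], [-0.9995, -0.018, -0.0275, -57.2069], [-0.0295, 0.1221, 0.9921, 1067.8328], [0.0, 0.0, 0.0, 1.0]]}
wrist {'camera_matrix': [[397.7351, 0.0, 317.3501], [0.0, 397.7351, 239.5474], [0.0, 0.0, 1.0]], 'D': [-0.079, 0.0, 0.0, 0.0, 0.0], 'hand_eye': [[0.001, 0.9689, 0.2475, 69.3776], [1.0, -0.0009, -0.0004, -0.4156], [-0.0001, 0.2475, -0.9689, -166.3021], [0.0, 0.0, 0.0, 1.0]]}
```

View pics/scene0.png

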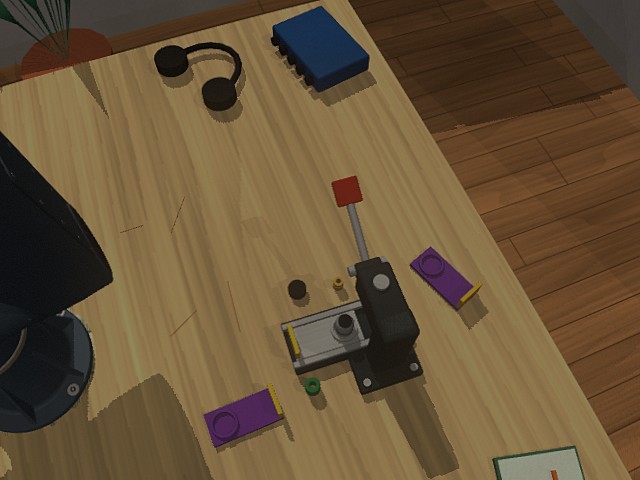

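View pics/top0.png

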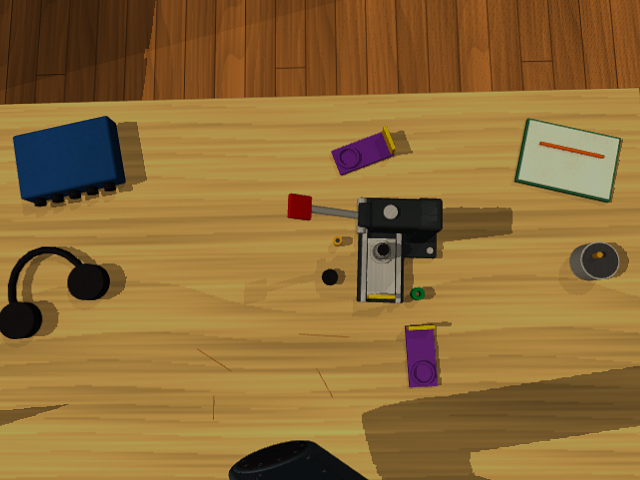

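View pics/wrist0.png

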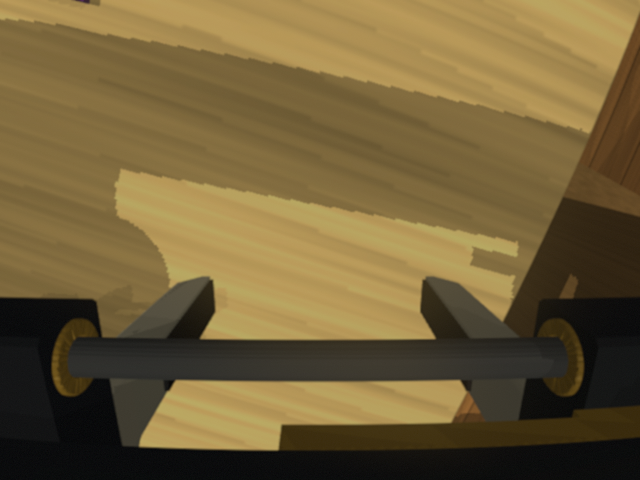

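The slide's yellow plate is at about (380,297) in the top view and (293,340) in the scene view. The red pad is at (300,207) and (347,190). Two purple decoy slides lie clear of the press. Next I measure these points.

```bash
cat > h.py <<'E'
import cv2,numpy as np
from workcell import ctrl,eyes
def ray(n,uv):
    i=eyes.camera_info(n);K=np.array(i["camera_matrix"]);D=np.array(i["D"]);T=np.array(i["extrinsics"])
    p=cv2.undistortPoints(np.array(uv,float).reshape(-1,1,2),K,D).reshape(-1,2)
    d=np.c_[p[:,0],-p[:,1],-np.ones(len(p))]@T[:3,:3].T
    return T[:3,3],d
def onz(n,uv,z):
    c,d=ray(n,uv);return c+d*((z-c[2])/d[:,2])[:,None]
def tri(a,b):
    A=np.zeros((3,3));B=np.zeros(3);L=[]
    for n,uv in(("top",a),("scene",b)):
        c,d=ray(n,[uv]);d=d[0]/np.linalg.norm(d[0]);P=np.eye(3)-np.outer(d,d);A+=P;B+=P@c;L.append((c,P))
    x=np.linalg.solve(A,B);return x,[np.linalg.norm(P@(x-c)) for c,P in L]
def blobs(img,lo,hi,amin=20):
    h=cv2.cvtColor(img,cv2.COLOR_RGB2HSV);m=cv2.inRange(h,lo,hi)
    n,l,s,c=cv2.connectedComponentsWithStats(m)
    return [(s[k,4],c[k],cv2.boxPoints(cv2.minAreaRect(np.argwhere(l==k)[:,::-1].astype(np.float32)))) for k in range(1,n) if s[k,4]>=amin]
E
python3 - <<'E'
from h import *
np.set_printoptions(precision=1,suppress=True)
for n in("top","scene"):
    im=cv2.imread(f"pics/{n}0.png")[:,:,::-1].copy()
    for nm,lo,hi in(("red",(0,180,80),(6,255,255)),("yel",(22,190,110),(32,255,255)),("grn",(50,120,40),(80,255,255))):
        for a,c,b in blobs(im,lo,hi): print(n,nm,a,c,b.tolist())
    x,y=(270,170) if n=="top" else (260,160)
    cv2.imwrite(f"pics/{n}0z.png",cv2.resize(im[y:y+150 if n=='top' else y+240, x:x+200][:,:,::-1],None,fx=4 if n=='top' else 2.5,fy=4 if n=='top' else 2.5,interpolation=cv2.INTER_CUBIC))
E
```

```text
top red 548 [299.  206.6] [[286.4823303222656, 217.72938537597656], [288.3470153808594, 193.4882049560547], [311.7470397949219, 195.28819274902344], [309.8823547363281, 219.5293731689453]]
top yel 108 [388.8 137.4] [[382.01177978515625, 126.82838439941406], [385.98809814453125, 125.17158508300781], [395.48516845703125, 147.96449279785156], [391.50885009765625, 149.6212921142578]]
top yel 101 [382.2 296.4] [[368.0, 295.0], [395.0, 295.0], [395.0, 298.0], [368.0, 298.0]]
top yel 102 [421.4 326.9] [[407.8769226074219, 325.7846374511719], [434.8492126464844, 324.2861633300781], [435.0553894042969, 327.9969177246094], [408.0830993652344, 329.4953918457031]]
top grn 354 [545.4 173.4] [[491.00006103515625, 156.00003051757812], [528.5000610351562, 118.50003051757812], [610.0000610351562, 200.00003051757812], [572.5000610351562, 237.50003051757812]]
top grn 115 [417.3 293.4] [[411.0, 288.0], [424.0, 288.0], [424.0, 299.0], [411.0, 299.0]]
scene red 632 [346.7 190.5] [[331.2461242675781, 181.56922912597656], [355.3614807128906, 174.99229431152344], [362.0538024902344, 199.53074645996094], [337.9384460449219, 206.10768127441406]]
scene yel 96 [470.8 291.8] [[460.5, 299.5000305175781], [478.5, 281.5000305175781], [481.0, 284.0000305175781], [463.0, 302.0000305175781]]
scene yel 119 [292.9 339.3] [[286.20001220703125, 325.5999755859375], [290.10003662109375, 324.29998779296875], [299.4000244140625, 352.20001220703125], [295.5, 353.5]]
scene yel 127 [274.2 398.5] [[266.37933349609375, 384.4482421875], [270.17242431640625, 382.9310302734375], [281.89654541015625, 412.24139404296875], [278.10345458984375, 413.75860595703125]]
scene grn 54 [2.1 8.3] [[-4.2862641163969855e-16, 0.0], [6.0, 0.0], [6.0, 14.0], [0.0, 14.0]]
scene grn 136 [312.1 384.8] [[305.0, 378.0], [319.0, 378.0], [319.0, 392.0], [305.0, 392.0]]
```

View pics/top0z.png

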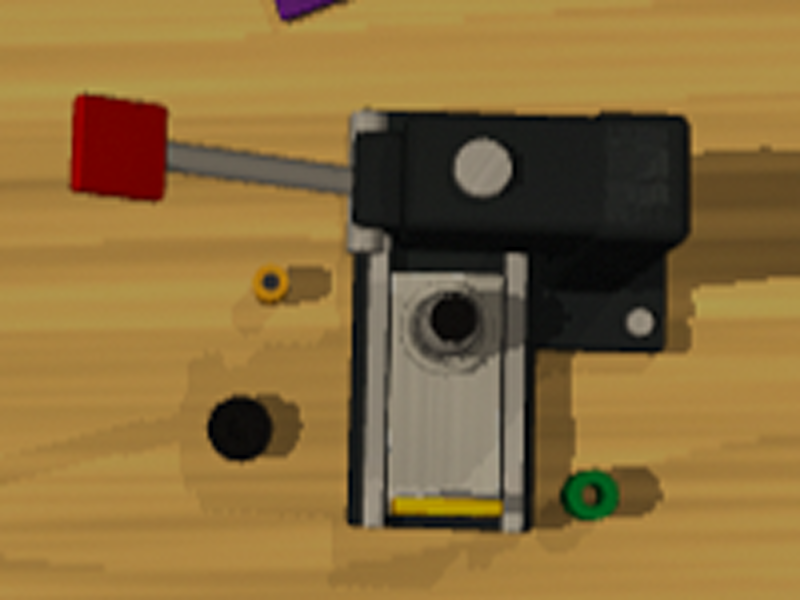

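View pics/scene0z.png

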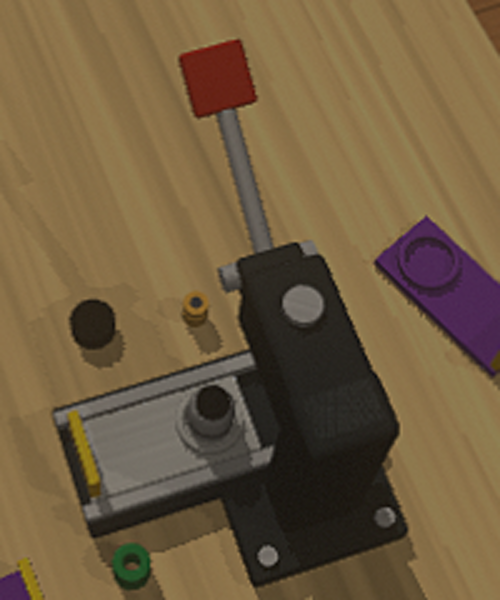

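Run:
```python
from h import *
np.set_printoptions(precision=1,suppress=True)
z=lambda *p:[(270+a/4,170+b/4) for a,b in p]
s=lambda *p:[(260+a/2.5,160+b/2.5) for a,b in p]
print("rails z32 bl,tl,br,tr",onz("top",z((364,527),(370,255),(523,531),(527,255)),32))
print("rails scene: left near/far outer",onz("scene",s((55,412),(252,352),(90,518),(270,458)),32))
print("plate top corners z66",onz("top",[(367.5,298.5),(395.5,298.5)],66))
print("plate scene z66",onz("scene",s((66,416),(92,494)),66), onz("scene",[(292.9,339.3)],64),onz("top",[(382.2,296.4)],66))
print("plate tri",tri((382.2,296.4),(292.9,339.3)))
print("pad tri",tri((299,206.6),(346.7,190.5)))
print("housing",tri(z((453,319))[0],s((215,403))[0]),onz("top",z((453,319)),75))
print("grommet",onz("top",z((240,427)),18),"ins",onz("top",z((270,283)),26),"sp",onz("top",[(417.3,293.4)],30),onz("scene",[(312.1,384.8)],30))
print("head knobs")
```

```text
rails z32 bl,tl,br,tr [[ 471.2 -102.7   32. ]
 [ 617.2 -109.4   32. ]
 [ 467.8 -186.8   32. ]
 [ 615.6 -193.9   32. ]]
rails scene: left near/far outer [[ 475.6 -103.    32. ]
 [ 630.2 -110.9   32. ]
 [ 472.7 -186.7   32. ]
 [ 610.2 -191.6   32. ]]
plate top corners z66 [[ 477.3 -114.7   66. ]
 [ 476.4 -172.1   66. ]]
plate scene z66 [[ 479.6 -120.2   66. ]
 [ 477.5 -179.9   66. ]] [[ 482.5 -146.    64. ]] [[ 481.1 -145.    66. ]]
plate tri (array([ 481.9, -145.4,   62.4]), [np.float64(0.7294423800152638), np.float64(0.7294423800153079)])
pad tri (array([638.6,  11.2, 231.6]), [np.float64(0.8095101022745601), np.float64(0.8095101022745548)])
housing (array([ 579.3, -149.9,   71. ]), [np.float64(2.232354643472937), np.float64(2.2323546434729455)]) [[ 576.6 -149.1   75. ]]
grommet [[526.2 -37.4  18. ]] ins [[603.8 -55.1  26. ]] sp [[ 487.1 -222.8   30. ]] [[ 488.5 -225.8   30. ]]
head knobs
```

Call:
{"name": "send_rows", "arguments": {
  "targets": [0,0,0,-0.12,0,0,0,-0.12,0,0,0,-0.12,0,0,0,-0.12,0,0,0,-0.12],
  "jaw": 15
}}

```text
clock: 0.57
tcp_pos: [176.3, -519.9, 217.0]
eef_rot: [-0.002, 0.89, 0.456, 0.0]
wrist_force: [-0.7, -0.1, -0.4]
opening: 0.695
```

Call:
{"name": "send_rows", "arguments": {
  "targets": [0,0,0,-0.12,0,0,0,-0.12,0,0,0,-0.12,0,0,0,-0.12,0,0,0,-0.12]
}}

```text
clock: 0.98
tcp_pos: [176.2, -519.1, 215.8]
eef_rot: [-0.003, 0.707, 0.707, 0.002]
wrist_force: [0.4, 0.5, 0.8]
opening: 0.333
```

Call:
{"name": "send_rows", "arguments": {
  "targets": [0,0,0,-0.12,0,0,0,-0.12,0,0,0,-0.12,0,0,0,-0.12,0,0,0,-0.12]
}}

```text
clock: 1.4
tcp_pos: [176.0, -518.4, 214.5]
eef_rot: [-0.003, 0.455, 0.89, 0.003]
wrist_force: [-0.8, 0.1, 0.1]
opening: 0.148
```

Call:
{"name": "send_rows", "arguments": {
  "targets": [0,0,0,-0.12,0,0,0,-0.12,0,0,0,-0.12,0,0,0,-0.12,0,0,0,-0.12]
}}

```text
clock: 1.82
tcp_pos: [175.8, -517.6, 213.3]
eef_rot: [-0.002, 0.16, 0.987, 0.005]
wrist_force: [-0.1, 0.3, 0.5]
opening: 0.148
```

Call:
{"name": "send_rows", "arguments": {
  "targets": [0,0,0,-0.092,0,0,0,-0.092,0,0,0,-0.092,-17,27,3,0,-17,27,3,0]
}}

```text
clock: 2.23
tcp_pos: [209.9, -466.3, 206.6]
eef_rot: [-0.002, 0.019, 1.0, 0.006]
wrist_force: [0.8, -0.4, -0.1]
opening: 0.149
```

Call:
{"name": "send_rows", "arguments": {
  "targets": [-17,27,4,0,-17,27,4,0,-17,27,4,0,-17,27,4,0,-17,27,4,0]
}}

```text
clock: 2.65
tcp_pos: [302.0, -328.2, 186.4]
eef_rot: [-0.002, 0.02, 1.0, 0.006]
wrist_force: [0.5, 0.0, 0.1]
opening: 0.15
```

Call:
{"name": "send_rows", "arguments": {
  "targets": [-17,27,4,0,-17,27,4,0,-17,27,4,0,-17,27,4,0,-17,27,4,0]
}}

```text
clock: 3.07
tcp_pos: [395.1, -189.0, 166.7]
eef_rot: [-0.002, 0.021, 1.0, 0.006]
wrist_force: [0.8, -0.5, 0.8]
opening: 0.146
```

Call:
{"name": "send_rows", "arguments": {
  "targets": [-16,15,10,0,-16,15,15,0,-16,15,20,0,0,0,22,0,0,0,22,0]
}}

```text
clock: 3.48
tcp_pos: [451.7, -137.9, 78.0]
eef_rot: [0.002, 0.018, 1.0, 0.005]
wrist_force: [0.3, 0.3, -0.1]
opening: 0.15
```

Call:
{"name": "send_rows", "arguments": {
  "targets": [0,-3,12,0,0,-3,12,0,0,-1,10,0,0,0,1,0,0,0,0,0]
}}

```text
clock: 3.9
tcp_pos: [449.5, -142.6, 36.6]
eef_rot: [-0.002, 0.017, 1.0, 0.006]
wrist_force: [1.1, -0.3, -0.3]
opening: 0.15
```

Run:
```python
from h import *
print(ctrl.get_obs()["tcp_pos"])
im=eyes.capture("scene");cv2.imwrite("pics/s1.png",cv2.resize(im[220:460,180:450][:,:,::-1],None,fx=2.5,fy=2.5))
```

```text
[ 449.49403655 -142.622682     36.61583141]
```

View pics/s1.png

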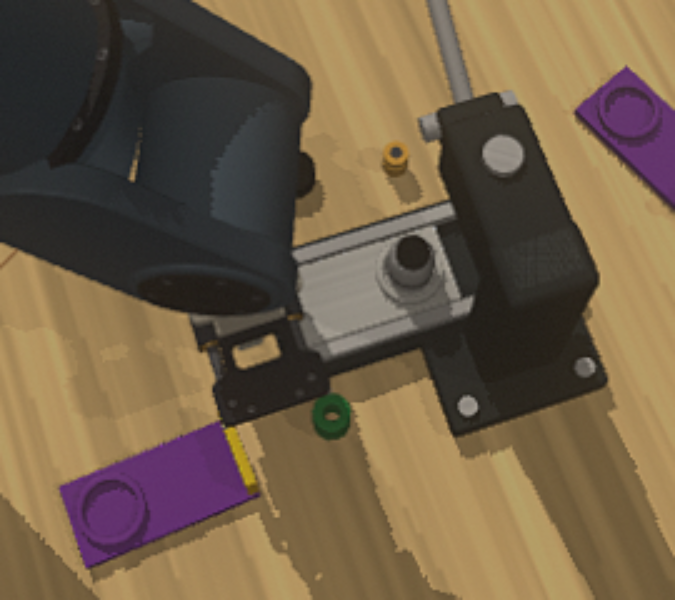

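The tool is behind the plate and clear of everything. I raise it slightly and approach gently.

Call:
{"name": "send_rows", "arguments": {
  "targets": [-2,-1,-5,0,-4,-1,-1,0,-4,0,-0.3,0,-4,0,-0.3,0,-4,0,-0.3,0]
}}

```text
clock: 4.37
tcp_pos: [469.9, -146.1, 47.3]
eef_rot: [0.0, 0.017, 1.0, 0.005]
wrist_force: [-2.8, -0.4, -2.3]
opening: 0.146
```

Call:
{"name": "send_rows", "arguments": {
  "targets": [-3,0,-0.3,0,-3,0,-0.3,0,-3,0,-0.3,0]
}}

```text
clock: 4.62
tcp_pos: [479.2, -146.1, 48.0]
eef_rot: [-0.001, 0.017, 1.0, 0.006]
wrist_force: [-2.4, 0.2, -1.6]
opening: 0.15
```

Call:
{"name": "send_rows", "arguments": {
  "targets": [-3,0,0.5,0,-3,0,0.5,0,-3,0,0.5,0,-3,0,0.3,0,-3,0,0.3,0]
}}

```text
clock: 5.03
tcp_pos: [494.4, -146.3, 45.7]
eef_rot: [-0.002, 0.017, 1.0, 0.006]
wrist_force: [-4.3, 0.0, 2.9]
opening: 0.147
```

Call:
{"name": "send_rows", "arguments": {
  "targets": [-3,0,0,0,-3,0,0,0,-3,0,0,0,-3,0,0,0,-3,0,0,0]
}}

```text
clock: 5.45
tcp_pos: [510.8, -147.0, 45.6]
eef_rot: [-0.003, 0.017, 1.0, 0.006]
wrist_force: [-3.7, -0.4, 3.5]
opening: 0.15
```

Call:
{"name": "send_rows", "arguments": {
  "targets": [-2,0,0,0,-2,0,0,0,-2,0,0,0,-2,0,0,0]
}}

```text
clock: 5.78
tcp_pos: [519.9, -147.3, 45.5]
eef_rot: [-0.003, 0.017, 1.0, 0.006]
wrist_force: [-4.6, -0.6, 2.7]
opening: 0.149
```

Run:
```python
from h import *
print(ctrl.get_obs()["tcp_pos"])
a=eyes.capture("scene");b=eyes.capture("top")
cv2.imwrite("pics/s2.png",cv2.resize(np.hstack([a[230:420,230:430],b[170:360,280:480]])[:,:,::-1],None,fx=2,fy=2))
```

```text
[ 519.87375333 -147.34644363   45.54236733]
```

View pics/s2.png

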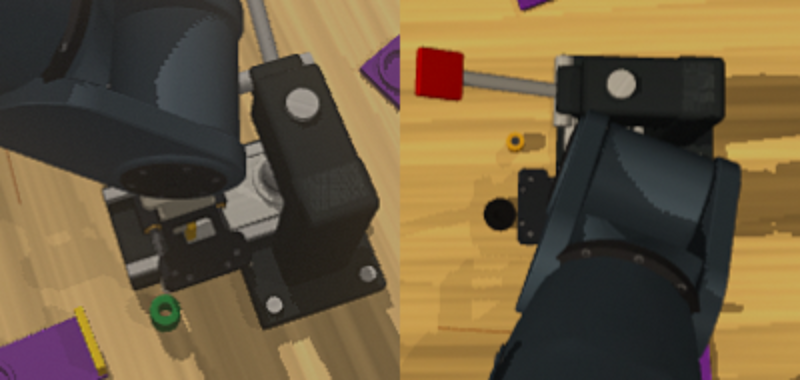

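The push is going normally: contact is on the yellow plate and the force is about 5 N. I continue in small steps until the stop.

Call:
{"name": "send_rows", "arguments": {
  "targets": [-1.5,0,0,0,-1.5,0,0,0]
}}

```text
clock: 6.05
tcp_pos: [520.3, -147.1, 45.2]
eef_rot: [-0.006, 0.016, 1.0, 0.007]
wrist_force: [-13.6, -2.6, 10.5]
opening: 0.15
```

Call:
{"name": "send_rows", "arguments": {
  "targets": [-1,0,0,0,-1,0,0,0]
}}

```text
clock: 6.22
tcp_pos: [520.2, -146.9, 44.9]
eef_rot: [-0.008, 0.016, 1.0, 0.007]
wrist_force: [-10.8, -0.9, 6.4]
opening: 0.152
```

Call:
{"name": "send_rows", "arguments": {
  "targets": [-1,0,0,0,-1,0,0,0]
}}

```text
clock: 6.38
tcp_pos: [520.1, -146.8, 44.8]
eef_rot: [-0.011, 0.016, 1.0, 0.007]
wrist_force: [-9.7, -1.4, 6.9]
opening: 0.149
```

Call:
{"name": "send_rows", "arguments": {
  "targets": [-4,0,0,0,-5,0,0,0,-5,0,0,0]
}}

```text
clock: 6.63
tcp_pos: [519.8, -145.7, 43.4]
eef_rot: [-0.028, 0.016, 0.999, 0.01]
wrist_force: [-32.5, -3.5, 25.3]
opening: 0.148
```

Call:
{"name": "send_rows", "arguments": {
  "targets": [10,0,0,0,15,0,0,0,20,0,-5,0,15,0,-30,0,0,0,-40,0]
}}

```text
clock: 7.05
tcp_pos: [459.4, -144.1, 117.3]
eef_rot: [-0.032, 0.016, 0.999, 0.012]
wrist_force: [0.8, 0.0, 0.6]
opening: 0.148
```

Call:
{"name": "send_rows", "arguments": {
  "targets": [0,0,-40,0,0,0,-40,0,0,0,-40,0,0,10,-30,0,0,30,0,0]
}}

```text
clock: 7.47
tcp_pos: [473.3, -110.6, 282.3]
eef_rot: [-0.024, 0.017, 1.0, 0.01]
wrist_force: [0.4, 0.7, -0.4]
opening: 0.153
```

Call:
{"name": "send_rows", "arguments": {
  "targets": [0,35,0,0,0,35,0,0,0,35,0,0,0,35,0,0,0,25,0,0],
  "jaw": 0
}}

```text
clock: 7.88
tcp_pos: [483.1, 60.8, 290.7]
eef_rot: [-0.015, 0.019, 1.0, 0.01]
wrist_force: [0.4, -0.1, 0.1]
opening: 0.006
```

Run:
```python
from h import *
np.set_printoptions(precision=1,suppress=True)
o=ctrl.get_obs();print(o["tcp_pos"],o["eef_rot"])
a=eyes.capture("scene");b=eyes.capture("top")
cv2.imwrite("pics/s3.png",cv2.resize(np.hstack([a[230:420,230:430],b[170:360,280:480]])[:,:,::-1],None,fx=2,fy=2))
for n,im in(("scene",a),("top",b)):
    for nm,lo,hi in(("red",(0,180,80),(6,255,255)),("yel",(22,190,110),(32,255,255)),("grn",(50,120,40),(80,255,255))):
        for ar,c,bx in blobs(im,lo,hi):print(n,nm,ar,c,onz(n,[c],65 if nm=="yel" else 30)[0])
```

```text
[483.1  60.8 290.7] [-0.  0.  1.  0.]
scene red 640 [346.7 190.6] [699.9 127.5  30. ]
scene yel 96 [470.8 291.8] [ 819.9 -178.3   65. ]
scene yel 84 [319.4 326.4] [ 534.7 -140.5   65. ]
scene yel 130 [274.2 398.4] [ 417.9 -232.3   65. ]
scene grn 142 [312.  384.9] [ 488.3 -225.8   30. ]
top red 547 [299.1 206.6] [680.2  27.8  30. ]
top yel 110 [388.8 137.5] [ 819.8 -169.    65. ]
top yel 69 [379. 271.] [ 533.6 -139.9   65. ]
top yel 106 [421.3 327. ] [ 418.  -222.8   65. ]
top grn 368 [546.1 174.1] [ 741.4 -511.8   30. ]
top grn 112 [417.1 293.7] [ 486.5 -222.4   30. ]
```

View pics/s3.png

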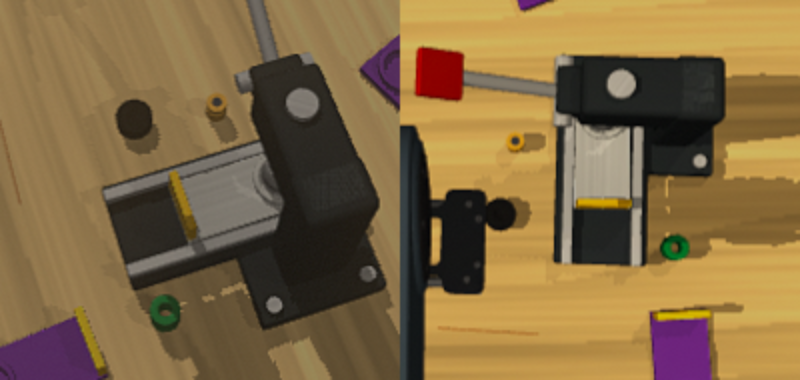

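The plate sits 59–60 mm in from the bed's near end, so the slide is home, and the loose parts haven't moved. Next is the lever.

Call:
{"name": "send_rows", "arguments": {
  "targets": [-32,-8,-1,0,-32,-8,-1,0,-32,-8,-1,0,-31,-7,-1,0,-31,-7,-1,0]
}}

```text
clock: 8.4
tcp_pos: [643.8, 17.6, 292.1]
eef_rot: [-0.011, 0.015, 1.0, 0.011]
wrist_force: [0.4, -0.3, -0.2]
opening: 0.006
```

Call:
{"name": "send_rows", "arguments": {
  "targets": [0,0,0,0,0,0,0,0]
}}

```text
clock: 8.57
tcp_pos: [648.6, 14.3, 289.6]
eef_rot: [-0.011, 0.016, 1.0, 0.011]
wrist_force: [-0.9, -0.5, -0.2]
opening: 0.008
```

Call:
{"name": "send_rows", "arguments": {
  "targets": [4,2,8,0,4,1,10,0,1,0,10,0,0,0,8,0,0,0,3,0]
}}

```text
clock: 8.98
tcp_pos: [636.0, 18.1, 248.5]
eef_rot: [-0.01, 0.016, 1.0, 0.011]
wrist_force: [-0.1, 0.2, -1.2]
opening: 0.003
```

Run:
```python
from h import *
o=ctrl.get_obs();print(o["tcp_pos"])
a=eyes.capture("scene");b=eyes.capture("top")
cv2.imwrite("pics/s4.png",cv2.resize(np.hstack([a[130:320,230:430],b[130:320,250:450]])[:,:,::-1],None,fx=2,fy=2))
```

```text
[635.98107955  18.12382097 248.49090888]
```

View pics/s4.png

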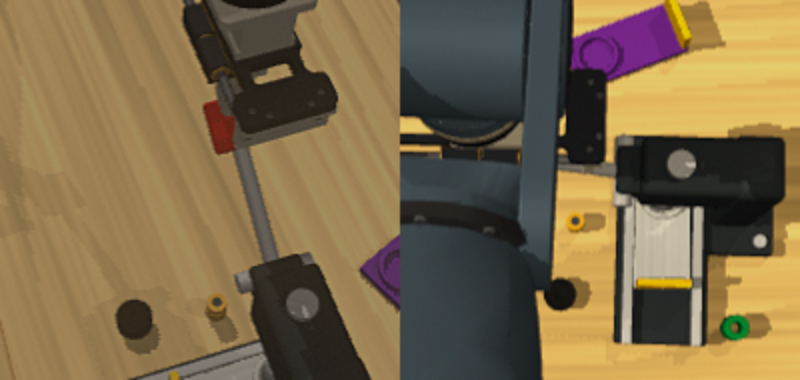

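The fingertips are over the red pad and clear of the press. I push down.

Call:
{"name": "send_rows", "arguments": {
  "targets": [-1,0,4,0,-1,0,5,0,0,0,5,0,0,0,5,0,0,0,5,0]
}}

```text
clock: 9.5
tcp_pos: [639.9, 18.8, 226.7]
eef_rot: [-0.006, 0.016, 1.0, 0.011]
wrist_force: [0.7, 1.2, 2.9]
opening: 0.005
```

Call:
{"name": "send_rows", "arguments": {
  "targets": [0,1,5,0,0,1,5,0,0,1,5,0,0,1,5,0,0,1,5,0]
}}

```text
clock: 9.92
tcp_pos: [640.1, 25.1, 199.4]
eef_rot: [-0.006, 0.016, 1.0, 0.011]
wrist_force: [0.2, 1.1, 3.0]
opening: 0.005
```

Call:
{"name": "send_rows", "arguments": {
  "targets": [0,0,5,0,0,0,5,0,0,0,5,0,0,0,5,0,0,0,5,0]
}}

```text
clock: 10.33
tcp_pos: [639.8, 26.5, 171.5]
eef_rot: [-0.006, 0.016, 1.0, 0.012]
wrist_force: [0.6, 1.9, 3.3]
opening: 0.006
```

Call:
{"name": "send_rows", "arguments": {
  "targets": [0,0,4,0,0,0,3,0,0,0,3,0]
}}

```text
clock: 10.58
tcp_pos: [639.8, 26.6, 160.0]
eef_rot: [-0.006, 0.016, 1.0, 0.012]
wrist_force: [0.6, -0.2, 2.4]
opening: 0.004
```

Call:
{"name": "send_rows", "arguments": {
  "targets": [0,0,3,0,0,0,3,0]
}}

```text
clock: 10.75
tcp_pos: [640.1, 26.2, 154.2]
eef_rot: [-0.005, 0.016, 1.0, 0.011]
wrist_force: [-8.3, -0.3, 37.0]
opening: 0.006
```

Call:
{"name": "send_rows", "arguments": {
  "targets": [0,0,2,0,0,0,2,0]
}}

```text
clock: 10.92
tcp_pos: [640.2, 26.2, 154.4]
eef_rot: [-0.005, 0.016, 1.0, 0.011]
wrist_force: [-8.9, 0.4, 21.2]
opening: 0.006
```

Call:
{"name": "send_rows", "arguments": {
  "targets": [0,0,2,0,0,0,2,0]
}}

```text
clock: 11.08
tcp_pos: [640.1, 26.2, 154.5]
eef_rot: [-0.004, 0.016, 1.0, 0.011]
wrist_force: [-6.0, 1.7, 18.8]
opening: 0.005
```

The pad stops at z≈154 against a firm force, which matches the fully-down height. I retreat and check.

Call:
{"name": "send_rows", "arguments": {
  "targets": [0,0,-5,0,0,0,-20,0,0,0,-35,0,0,0,-35,0,0,0,-35,0]
}}

```text
clock: 11.5
tcp_pos: [636.5, 22.8, 279.7]
eef_rot: [-0.013, 0.016, 1.0, 0.011]
wrist_force: [0.6, 0.1, 0.6]
opening: 0.009
```

Call:
{"name": "send_rows", "arguments": {
  "targets": [15,20,0,0,25,35,0,0,25,35,0,0,25,35,0,0,20,25,0,0]
}}

```text
clock: 11.92
tcp_pos: [533.2, 173.7, 291.1]
eef_rot: [-0.008, 0.021, 1.0, 0.01]
wrist_force: [0.6, 1.0, -0.3]
opening: 0.004
```

Call:
{"name": "send_rows", "arguments": {
  "targets": [15,20,0,0,20,25,0,0,15,15,0,0,0,0,0,0,0,0,0,0]
}}

```text
clock: 12.33
tcp_pos: [478.1, 241.9, 292.1]
eef_rot: [-0.01, 0.018, 1.0, 0.009]
wrist_force: [0.4, -0.1, -0.5]
opening: 0.009
```

Run:
```python
from h import *
np.set_printoptions(precision=1,suppress=True)
o=ctrl.get_obs();print(o["tcp_pos"])
a=eyes.capture("scene");b=eyes.capture("top")
cv2.imwrite("pics/s5.png",cv2.resize(np.hstack([a[170:420,230:430],b[130:380,250:450]])[:,:,::-1],None,fx=2,fy=2))
R={}
for n,im in(("scene",a),("top",b)):
    for nm,lo,hi in(("red",(0,180,80),(6,255,255)),("yel",(22,190,110),(32,255,255)),("grn",(50,120,40),(80,255,255))):
        for ar,c,bx in blobs(im,lo,hi):
            print(n,nm,ar,c,onz(n,[c],65 if nm=="yel" else 30)[0])
            if nm=="red":R[n]=c
if len(R)==2:print(tri(R["top"],R["scene"]))
```

```text
[478.1 241.9 292.1]
scene red 434 [340.8 207.6] [672.6  93.4  30. ]
scene yel 96 [470.8 291.8] [ 819.9 -178.3   65. ]
scene yel 104 [273.  395.6] [ 417.6 -227.1   65. ]
scene grn 134 [312.3 385.1] [ 488.6 -226.4   30. ]
top red 454 [294. 215.] [661.7  39.   30. ]
top yel 109 [388.8 137.5] [ 819.7 -169.    65. ]
top yel 86 [418.7 327.1] [ 417.8 -217.6   65. ]
top grn 367 [546. 174.] [ 741.5 -511.7   30. ]
top grn 93 [417.4 293.5] [ 486.8 -223.    30. ]
(array([639. ,  27.6, 151.4]), [np.float64(0.5992854866810893), np.float64(0.5992854866810592)])
```

View pics/s5.png

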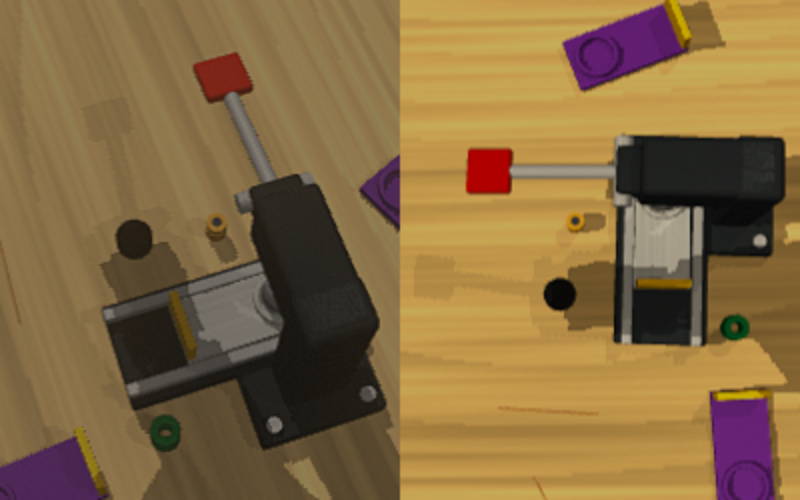

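The pad triangulates to (639, 28, 151), so the lever is down. The yellow plate is at row 272 in the top view, against 271 after the push, and the grommet, insert and spacer haven't moved. The robot is clear, so I hand the job in.

```bash
python3 -c "
from workcell import ctrl
o=ctrl.get_obs();print(abs(o['qvel']).max(),o['clock']);print(ctrl.close_job())"
```

```text
0.016413264425371464 12.4333
the job is handed in; nothing more can be done
None
```

I pushed the yellow plate until the slide stopped, pressed the red lever pad down to its stop, backed the arm clear and handed the job in at 12.4 s.

- **Slide:** it stopped firmly at over 30 N of push. The plate had moved about 52 mm and sat about 59 mm from the bed's near end, against an expected 60 mm. Its place in the image did not visibly change after the lever was pressed.
- **Lever:** the pad stopped at z≈154 mm, the fully-down height, at 20–37 N. After I backed off, the two cameras put the pad at (639, 28, 151) mm, about 3 mm below the expected height and consistent with fully down given the 2 mm calibration.
- **Loose parts:** the spacer measured within about 1 mm of where it started. The grommet and insert looked unmoved in the images, but I did not measure them again.
- **Not checked:** the housing ended up hidden under the press head, so I could not see whether it stood upright and centred.

No check failed. The final plate position was judged from the picture, because the arm's shadow kept the colour mask from finding it.

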